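Tea caddy back into its row

ROBOT

A 7-joint arm with a two-finger parallel gripper is mounted at the origin on the work surface. World frame = base frame: x ahead of the robot, y to its left, z up, the work surface at z = 0. Lengths are in m, angles in rad, forces in N, time in s.
With the tool pointing down it reaches from about 0.425 to 0.825 m from the base axis. Payload 3.6 kg.
Tool frame: the origin (TCP) lies at the very end of the fingers, on their centre line; the grasp point (between the pads) lies 19 mm behind it (arm.grip_point_offset is the distance from the TCP to the grasp point, in m); z points along the fingers, y is the line along which they close (so a half turn about z gives the same grasp; the last joint's range is limited). The gripper opens to 93 mm and grips with 3 to 60 N. Pads are 15 mm wide; open, the fingers measure 128 mm over their backs; the gripper's body (75 mm by 188 mm) begins 65 mm behind the grasp point.
Start: joints at [-1.228, 0.615, -0.013, 1.423, 0.008, 1.103, -0.04], TCP at [0.235, 0.606, 0.219] pointing down, gripper open.
Joint ranges: [-3.12, 3.12], [-0.3, 2.06], [-1.34, 1.32], [0.26, 2.42], [-1.36, 4.5], [0.01, 1.98], [-2.84, 2.84]. Speed limits (rad/s): [2.79, 2.79, 3.14, 3.14, 3.14, 3.14, 3.14].

INTERFACE

Orientations are given as a rotation vector (axis times angle).
In Python, from cell import arm, capture, calibration, models gives the robot as it stands. The module is installed in compiled form; this text tells all that it offers.
- The arm moves only by the shell command python3 -m crank 'ROWS' [OPENING]. ROWS is JSON, a list that holds one entry, the list of rows, each a list of 6 numbers: the shift along the tool's x, y, z in cm, then the turn, a rotation vector about the tool's x, y, z in rad. A call has 1 to 12 rows; each row shifts and turns the commanded pose from where the row before left it, along the tool's axes as they then stand; what a row does not reach is not made up. A row lasts 1/12 s, in which the tool goes at most 41.7 mm and 7.16 degrees, less where a joint would pass 70% of its speed; a pose out of reach is approached as far as the arm can. A call with a gripper value outside its range is refused whole. OPENING is the closure, from -1 (fully open) to 1 (shut), set as the call begins (- or left out, the last holds). The fingers move at their own pace and stop on an object; the grip force is fixed at half the most. Time passes only in rows, so rows that do not move let the fingers close. It gives the time, the measured TCP pose, the force, the opening and the grip force at its end, in the units of the state.
- arm.observe(): the state, without advancing time (a new reading comes with each control period).
- capture(name): name is "side" or "top" or "wrist"; returns the picture (384x512x3 uint8, red, green, blue); there is no depth.
- calibration(name): a dict with "mtx" (3x3 intrinsics, pixels), "dist_coeffs" ([k1, k2, p1, p2, k3] as OpenCV has them; the pictures are not rectified), "rvec" (rotation vector, rad) and "tvec" (3), from world to camera coordinates, as OpenCV has them; the wrist camera has in their place "tool_from_camera" (4x4, takes a point from camera to tool coordinates, whose origin is the TCP and whose axes are the flange's). Camera axes: x right, y down, z forward; pixel columns grow to the right and rows downward; lengths in m; the calibration is good to about 2 mm. A picture is of the moment at which its call begins: read the wrist's pose just before it. calibration takes no time and is no camera call.
- arm.close_job(): hands the job in; it is judged then, once.
Trained networks look in the newest picture that a camera, given by its name, has taken for a name from the list of things; names that differ only in an ending like _2 or _b are one class to them, and where a whole thing is asked for, a point or a joint stands for the part that bears it (a point fixed in the world has none). Each returns a list of dicts, best first, with "conf" (0 to 1); they miss things now and then, are a little off and sometimes report something else, mostly with a low value. They report only what shows in the picture. A call takes as long as a camera call. They do not tell look-alikes from the thing itself.
- models.search_frame(target, camera): "bbox" ([left, top, width, height] in pixels, round what is visible of it).
- models.mark_of(target, camera): "pixel" ([row, column] in pixels: a listed point, or the origin of a listed thing).
The state is a dict: "t": time; "q": joint angles; "dq": joint speeds; "effort": joint torques, N m; "tcp_pos": TCP position; "ee_rot": TCP orientation; "wrist_force": force on the tool from outside, world axes, zero at the start; "ft_torque": the same for the moment, N m; "grip_width": finger opening in m; "grasp_force": force on a finger pad.
Only numpy, scipy, OpenCV 4.12 (cv2) and the standard library are available. Lean on these libraries where they do the work, as an engineer would, in place of code of your own. Each camera call takes 0.05 s, during which the arm holds its last target. There are 200 camera calls.

TASK

The sage-green tea caddy in the middle has been left askew, half out from under the wire shelf. Close it up to the other sage-green caddy under the shelf, flush side to side with no gap left, square to it and with their fronts in line, standing on the worktop. Let go of it; at most nudge the sage caddy already there, and leave the red caddy and everything else where it is.

Things in the scene. Friction and masses are not known exactly. Their poses are not given: they have to be found in the camera images.
- caddy_loose: Loose caddy, left askew half under the shelf between the other two: closed square tin, sage green all over, 100 x 100 mm, 80 tall, 0.28 to 0.56 kg. On the middle of its lid a fixed wooden fin to grip: 50 mm long along x, 16 thick along y, 40 tall (80 to 120 mm above the underside). Origin: centre of the underside; z up. Front and back are alike. Slides under a few newtons.
- caddy_mate: Sage caddy already under the shelf, 2 to 9 mm from one end panel (left or right), which stops it if pushed. Same shape, size and colours as the loose one, about 0.8 kg, not fastened. Origin: centre of the underside; y along the shelf, x from its front (robot side) to the back, z up.
- caddy_red: Red caddy of the same shape and size next to the other end panel; a bystander. Origin and axes as for the sage one.
- rack: Fixed wire shelf over the caddies, open front and back. Origin: on the worktop midway between the ends; x to the back, y along the shelf, z up. Wooden end panels 280 mm tall, 14 thick, inner faces at y = +-240 mm, x = -50 to +60 mm. Two small cups on top, at y = +-215 mm, reach 335 mm.
- rack_edge (a point): Middle of the front edge of the wire shelf, 39 mm in front of the rack's origin. Chrome wires run along y from here 98 mm to the back, 280 to 293 mm above the worktop. The caddies' centres lie within 8 mm of rack x = 0, so no upright gripper fits over their fins: lean the tool back towards the robot by 30 to 45 degrees.
- mug: Bystander on the worktop: white mug, 80 mm across, 90 tall. Origin: at its middle, on the underside.
- jam_jar: Bystander on the worktop: lidded jar, 70 mm across, 100 tall. Origin: at its middle, on the underside.
- pepper_mill: Bystander on the worktop: dark wooden pepper mill, 56 mm across, 140 tall. Origin: at its middle, on the underside.
- bowl: Bystander on the worktop: blue bowl, 140 mm across, 60 tall. Origin: at its middle, on the underside.
- spoon: Bystander on the worktop: wooden spoon lying flat, 220 mm long. Origin: at its middle, on the underside.
- slate: Bystander on the worktop: black slate coaster, 100 mm across, 6 thick. Origin: at its middle, on the underside.
Not all that is in view belongs to the job. What is shaped like the caddy_mate but blue or purple is not meant.

How it is judged:
At the end, for the whole second after the job is handed in: The loose caddy stands upright beside the other sage caddy, on the side away from its end panel: gap under 4 mm, fronts in line within 10 mm, square within 3 degrees; that caddy within 25 mm of its start; both at rest, released (((y of caddy_loose in the frame of caddy_mate between 0.095 and 0.104 m and y of caddy_mate in the frame of rack below 0 m) or (y of caddy_loose in the frame of caddy_mate between -0.104 and -0.095 m and y of caddy_mate in the frame of rack above 0 m)) and x of caddy_loose in the frame of caddy_mate between -0.01 and 0.01 m and angle between the x axis of caddy_loose and the x axis of caddy_mate, either way round below 0.05 rad and z of caddy_loose in the frame of caddy_mate between -0.004 and 0.004 m and angle between each of caddy_loose, caddy_mate's own z axis and vertical below 0.05 rad and distance of caddy_mate from where it was at the start of the episode below 0.025 m and linear speed of each of caddy_loose, caddy_mate below 0.01 m/s and angular speed of caddy_loose below 0.05 rad/s); the robot touches nothing.
It fails at once if the sage caddy already in place is shifted by more than 40 mm or tipped (distance of caddy_mate from where it was at the start of the episode above 0.04 m or angle between caddy_mate's own z axis and vertical above 0.35 rad).
It fails at once if the loose caddy is tipped over (more than 60 degrees) (angle between caddy_loose's own z axis and vertical above 1.05 rad).
It fails at once if a bystander (red caddy, mug, jar, mill, bowl, spoon or slate) is moved by more than 20 mm (distance of any of caddy_red, mug, jam_jar, pepper_mill, bowl, spoon, slate from where it was at the start of the episode above 0.02 m).
It also fails if it takes over 43 s, if anything falls off the work surface, if the arm or the gripper's body presses on something with over 40 N, if the wrist force passes 120 N, or if a joint passes its speed limit or range.

## Working session

There is one attempt and no reset: what is moved stays moved. The work goes in short steps, Python scripts to look and compute and a shell command to move; the robot and the scene stay as the last step left them, time stands still between calls to the robot, and variables do not carry over. Pictures are saved under pics/ and viewed, at most 10 in all, crops included, and the job is handed in when it is done.

```bash
mkdir -p pics; cat > h.py <<'E'
import numpy as np, cv2
from scipy.spatial.transform import Rotation as R
from cell import arm, capture, calibration, models
def ray(cam,uv):
    c=calibration(cam); p=cv2.undistortPoints(np.array([[uv]],float),np.array(c["mtx"]),np.array(c["dist_coeffs"]))[0,0]
    d=np.array([p[0],p[1],1.])
    if cam=="wrist":
        s=arm.observe(); T=np.array(c["tool_from_camera"]); Rw=R.from_rotvec(s["ee_rot"]).as_matrix()
        return Rw@T[:3,3]+s["tcp_pos"], Rw@T[:3,:3]@d
    Rm=cv2.Rodrigues(np.array(c["rvec"],float))[0]; return -Rm.T@np.array(c["tvec"]).ravel(), Rm.T@d
def onz(cam,uv,z):
    o,d=ray(cam,uv); return o+d*(z-o[2])/d[2]
def proj(cam,P):
    c=calibration(cam); return cv2.projectPoints(np.array(P,float).reshape(-1,3),np.array(c["rvec"],float),np.array(c["tvec"],float),np.array(c["mtx"]),np.array(c["dist_coeffs"]))[0][:,0]
E
python3 - <<'E'
from h import *
np.set_printoptions(precision=3,suppress=True)
ims=[]
for c in ["side","top"]:
    im=capture(c); cv2.imwrite(f"pics/{c}0.png",im[...,::-1])
    print(c,ray(c,(256,192)))
    for t in ["caddy_loose","caddy_mate","caddy_red","rack","rack_edge"]:
        for m in models.mark_of(t,c)[:4]:
            r,cc=m["pixel"]; print(t,round(m["conf"],2),np.round([cc,r]),onz(c,(cc,r),.28 if t=="rack_edge" else 0))
s=arm.observe(); print(s["t"],s["tcp_pos"],R.from_rotvec(s["ee_rot"]).as_matrix())
E
```

```text
side (array([-0.012, -0.829,  0.747]), array([ 0.509,  0.726, -0.462]))
caddy_loose 0.66 [275. 166.] [1.034 0.508 0.   ]
caddy_loose 0.59 [279. 250.] [ 0.639 -0.023  0.   ]
caddy_loose 0.24 [385. 328.] [ 0.651 -0.425  0.   ]
caddy_mate 0.94 [159. 248.] [0.333 0.21  0.   ]
caddy_mate 0.91 [254. 215.] [0.697 0.197 0.   ]
caddy_mate 0.84 [125. 212.] [0.325 0.497 0.   ]
caddy_mate 0.81 [310. 220.] [0.839 0.052 0.   ]
caddy_red 0.84 [322. 271.] [ 0.677 -0.178  0.   ]
rack_edge 0.78 [274. 164.] [0.647 0.017 0.28 ]
rack_edge 0.2 [322. 273.] [ 0.415 -0.427  0.28 ]
top (array([0.366, 0.016, 1.86 ]), array([ 0.12 ,  0.017, -0.993]))
caddy_loose 0.66 [277. 182.] [ 0.63  -0.039  0.   ]
caddy_mate 0.82 [252. 130.] [0.857 0.062 0.   ]
caddy_mate 0.75 [231. 205.] [0.539 0.151 0.   ]
caddy_mate 0.65 [221. 254.] [0.334 0.194 0.   ]
caddy_mate 0.59 [150. 256.] [0.332 0.493 0.   ]
caddy_red 0.77 [312. 172.] [ 0.672 -0.189  0.   ]
rack_edge 0.77 [270. 167.] [ 0.646 -0.01   0.28 ]
0.6 [0.235 0.606 0.219] [[-0.932  0.361 -0.   ]
 [ 0.361  0.932 -0.   ]
 [ 0.    -0.    -1.   ]]
```

View pics/side0.png

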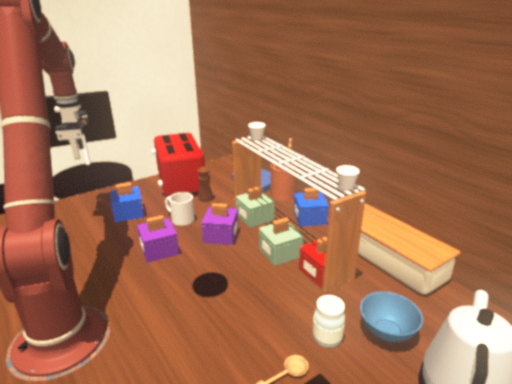

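View pics/top0.png

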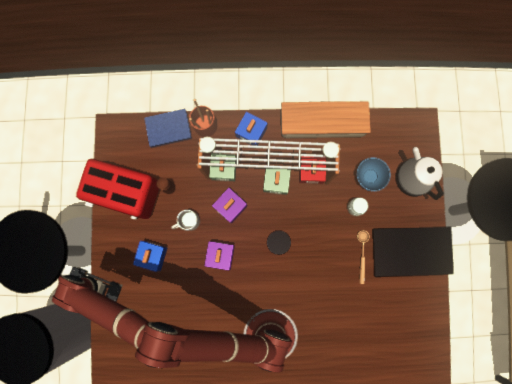

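Candidates: side view sage at (255,208) and (281,240). Red is at (315,262), blue and purple look-alikes are elsewhere. The sage caddy at (281,240), half out in the middle and next to the red one, fits caddy_loose. The one at (255,208), by the far (left) panel, fits caddy_mate. I'll confirm this in an enlarged crop.

```bash
python3 - <<'E'
import cv2,numpy as np
a=cv2.imread("pics/side0.png")[175:285,225:365]; b=cv2.imread("pics/top0.png")[130:200,190:350]
a=cv2.resize(a,None,fx=5,fy=5,interpolation=cv2.INTER_CUBIC); b=cv2.resize(b,None,fx=5,fy=5,interpolation=cv2.INTER_CUBIC)
cv2.imwrite("pics/sc.png",a); cv2.imwrite("pics/tc.png",b)
E
```

```text
(no output)
```

View pics/sc.png

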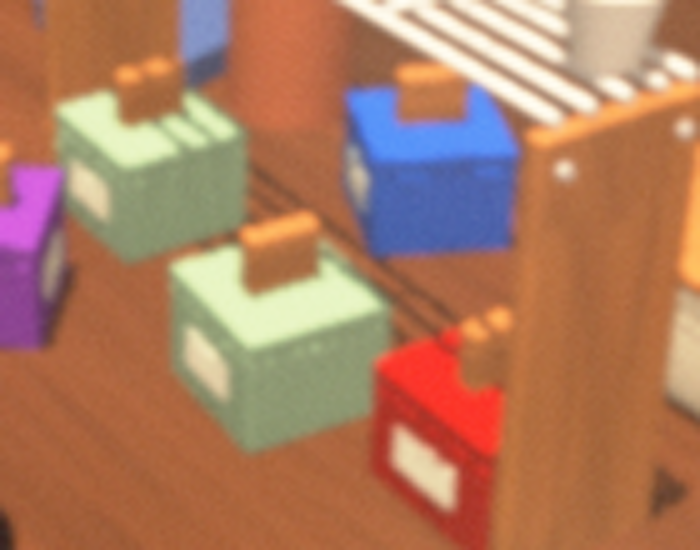

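View pics/tc.png

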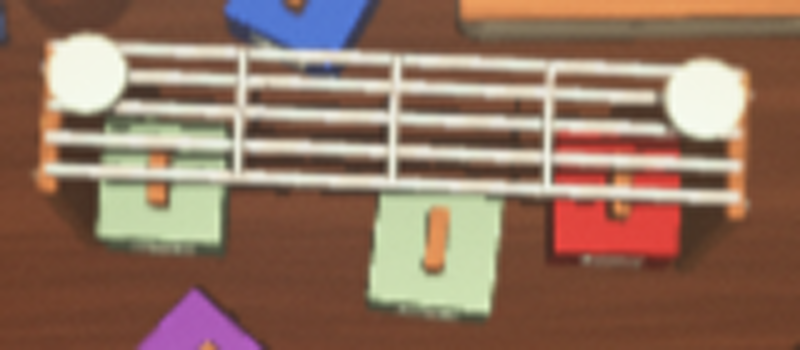

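Confirmed: crop (280,330) of the side view is the loose sage caddy, skewed and forward. Crop (150,170) is the sage mate by the left panel. Next I'll fit both poses from the lid corners.

```bash
cat > fit.py <<'E'
from h import *
from scipy.optimize import least_squares
np.set_printoptions(precision=4,suppress=True)
H=.05
C={"fl":(-H,H,.08),"fr":(-H,-H,.08),"br":(H,-H,.08),"bl":(H,H,.08),"bfr":(-H,-H,0)}
def fit(obs):
    def f(p):
        c,s=np.cos(p[2]),np.sin(p[2]); e=[]
        for cam,k,uv in obs:
            X=C[k]; P=[p[0]+c*X[0]-s*X[1],p[1]+s*X[0]+c*X[1],X[2]]; e.extend(proj(cam,P)[0]-uv)
        return e
    r=least_squares(f,[.65,0,0],loss="soft_l1"); return r.x,np.array(r.fun).reshape(-1,2)
E
python3 - <<'E'
from fit import *
S=lambda x,y:("side",np.array([(x+.5)/5-.5+225,(y+.5)/5-.5+175]))
T=lambda x,y:("top",np.array([(x+.5)/5-.5+190,(y+.5)/5-.5+130]))
def o(l): return [(a[0],k,a[1]) for k,a in l]
sm=[("fl",S(57,103)),("fr",S(125,165)),("br",S(245,130)),("bfr",S(130,262))]
tm=[("fl",T(97,240)),("fr",T(222,246)),("bl",T(107,118))]
sl=[("fl",S(170,265)),("fr",S(250,348)),("br",S(390,300)),("bfr",S(250,452))]
tl=[("fl",T(368,303)),("fr",T(490,316)),("br",T(503,198))]
for n,a,b in(("mate",sm,tm),("loose",sl,tl)):
    print(n,fit(o(a))[0],fit(o(b))[0],fit(o(a+b))[0]); print(fit(o(a+b))[1].T)
for x,y in((45,170),(740,200)): print("rack front wire",onz("top",T(x,y)[1],.287))
for x,y in((45,188),(737,215)): print("panel front top",onz("top",T(x,y)[1],.28))
for n in((548,250),(682,258)): print("red front",onz("top",T(*n)[1],.08))
E
```

```text
mate [ 0.6937  0.1846 -0.0883] [ 0.6887  0.1804 -0.0727] [ 0.6903  0.1814 -0.0711]
[[-0.5732  0.0304  0.816  -0.6219 -0.0811 -0.307  -0.3534]
 [ 1.005   0.4887 -0.0799  1.1572 -0.4007 -0.3116 -0.3669]]
loose [ 0.634  -0.0351 -0.1219] [ 0.6298 -0.0371 -0.1331] [ 0.6321 -0.0365 -0.1226]
[[-0.6461 -0.1802  0.5782 -0.5367 -0.4091  0.1169 -0.0464]
 [ 0.1598 -0.0289  0.289   1.3276 -0.2916 -0.2873 -1.2652]]
rack front wire [0.6615 0.2464 0.287 ]
rack front wire [ 0.6308 -0.2485  0.287 ]
panel front top [0.6497 0.2474 0.28  ]
panel front top [ 0.6212 -0.2471  0.28  ]
red front [ 0.6276 -0.1273  0.08  ]
red front [ 0.6193 -0.2347  0.08  ]
```

```bash
cat > go.py <<'E'
from h import *
np.set_printoptions(precision=3,suppress=True)
def Rt(yaw,lean):
    s,c=np.sin(lean),np.cos(lean)
    return R.from_euler("z",yaw)*R.from_matrix(np.array([[-c,0,s],[0,1,0],[-s,0,-c]]))
def grip(G,yaw,lean,back=0):  # tcp for grasp point G
    return np.array(G)+Rt(yaw,lean).as_matrix()[:,2]*(arm.grip_point_offset-back)
def delta(pos,rot,frm=None):
    s=arm.observe(); R0=R.from_rotvec(s["ee_rot"])
    print("t",s["t"],"tcp",np.array(s["tcp_pos"]),"F",np.array(s["wrist_force"]),"w",s["grip_width"],s["grasp_force"])
    d=np.array(pos)-s["tcp_pos"]; rv=(R0.inv()*rot).as_rotvec()
    print("shift in present axes cm",100*R0.inv().apply(d)," after turn cm",100*rot.inv().apply(d),"turn",rv)
E
python3 - <<'E'
from go import *
L=np.radians(38); s=arm.observe(); R0=R.from_rotvec(s["ee_rot"]); Rg=Rt(-.123,L)
W=np.array([.40,.12,.30]); P=grip([.632,-.0365,.107],-.123,L,.12); print(P)
delta(W,Rg); print("then cm",100*Rg.inv().apply(P-W))
E
```

```text
[ 0.57  -0.029  0.187]
t 0.6 tcp [0.235 0.606 0.219] F [-0.251  0.062  0.133] w 0.09321873383671307 0.0
shift in present axes cm [-32.961 -39.352  -8.135]  after turn cm [-22.622 -46.21    7.35 ] turn [-0.082 -0.66  -0.238]
then cm [ -7.775 -12.685  20.446]
```

```bash
python3 -m crank '[[[0,0,-4,0,0,0],[0,0,-4,0,0,0],[-2.5,-3,0,0,0,0],[-2.5,-3,0,0,0,0],[-2.5,-3,0,0,0,0],[-2.5,-3,0,0,0,0],[-2.5,-3,0,0,0,0],[-2.5,-3,0,0,0,0],[-2.5,-3,0,0,0,0],[-2.5,-3,0,0,0,0],[-2.5,-3,0,0,0,0],[-2.5,-3,0,0,0,0]]]' -1
python3 -m crank '[[[-2.5,-3,0,0,0,0],[-2.5,-3,0,0,0,0],[-2.5,-3,0,0,0,0],[0,0,0,-0.012,-0.094,-0.034],[0,0,0,-0.012,-0.094,-0.034],[0,0,0,-0.012,-0.094,-0.034],[0,0,0,-0.012,-0.094,-0.034],[0,0,0,-0.012,-0.094,-0.034],[0,0,0,-0.012,-0.094,-0.034],[0,0,0,-0.012,-0.094,-0.034],[0,0,0,0,0,0],[0,0,0,0,0,0]]]'
python3 - <<'E'
from go import *
L=np.radians(38);delta(grip([.632,-.0365,.107],-.123,L,.12),Rt(-.123,L))
E
```

```text
t: 1.6
tcp_pos: [0.3599, 0.2341, 0.299]
ee_rot: [0.577, 3.087, 0.001]
wrist_force: [0.7, 0.1, -0.9]
grip_width: 0.0932
grasp_force: 0.0
t: 2.6
tcp_pos: [0.3967, 0.1234, 0.2983]
ee_rot: [0.173, 2.51, -0.054]
wrist_force: [0.1, 0.3, 0.1]
grip_width: 0.0926
grasp_force: 0.0
t 2.6 tcp [0.397 0.123 0.298] F [0.086 0.302 0.091] w 0.09261976271744864 0.0
shift in present axes cm [ -9.071 -12.733  20.323]  after turn cm [ -8.17  -12.987  20.543] turn [-0.007 -0.036 -0.012]
```

```bash
python3 -m crank '[[[0,0,0,-0.007,-0.036,-0.012],[-1,-1.6,2.5,0,0,0],[-1,-1.6,2.5,0,0,0],[-1,-1.6,2.5,0,0,0],[-1,-1.6,2.5,0,0,0],[-1,-1.6,2.5,0,0,0],[-1,-1.6,2.5,0,0,0],[-1,-1.6,2.5,0,0,0],[-1.2,-1.8,3,0,0,0],[0,0,0,0,0,0],[0,0,0,0,0,0],[0,0,0,0,0,0]]]'
python3 - <<'E'
from go import *
L=np.radians(38);delta(grip([.632,-.0365,.107],-.123,L,.12),Rt(-.123,L))
im=capture("wrist"); cv2.imwrite("pics/w1.png",im[...,::-1])
for x in("caddy_loose","caddy_mate"):
  for m in models.mark_of(x,"wrist")[:2]:
    r,c=m["pixel"]; print(x,m,onz("wrist",(c,r),0))
E
```

```text
t: 3.6
tcp_pos: [0.5462, -0.0046, 0.2097]
ee_rot: [0.158, 2.462, -0.06]
wrist_force: [0.3, 0.0, 0.6]
grip_width: 0.0931
grasp_force: 0.0
t 3.6 tcp [ 0.546 -0.005  0.21 ] F [0.328 0.012 0.613] w 0.09314646672798563 0.0
shift in present axes cm [-0.656 -2.087  3.478]  after turn cm [-0.694 -2.111  3.456] turn [-0.006  0.013 -0.003]
caddy_loose {'pixel': [121.7, 245.5], 'conf': 0.58} [ 0.625 -0.031  0.   ]
caddy_mate {'pixel': [31.7, 413.7], 'conf': 0.92} [0.53  0.159 0.   ]
caddy_mate {'pixel': [143.6, 396.2], 'conf': 0.85} [0.692 0.184 0.   ]
```

View pics/w1.png

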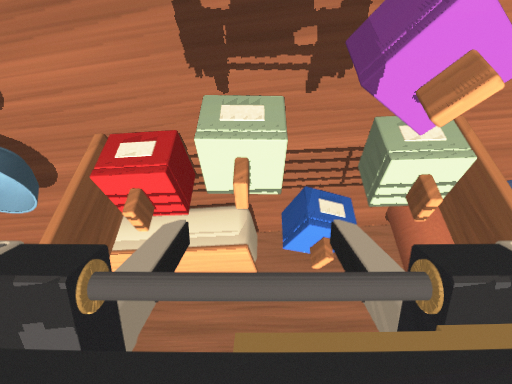

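The wrist view shows the loose caddy at (241,145), the red at (146,170), the mate at (415,160), with purple and blue look-alikes besides. I'll enlarge it for accurate corners.

```bash
python3 - <<'E'
import cv2
a=cv2.imread("pics/w1.png")[85:220,185:485]
cv2.imwrite("pics/w1c.png",cv2.resize(a,(780,351),interpolation=cv2.INTER_CUBIC))
E
```

```text
(no output)
```

View pics/w1c.png

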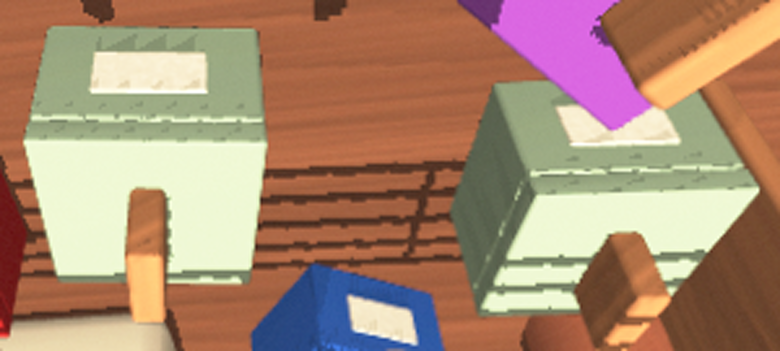

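```bash
cat >> fit.py <<'E'
C["bfl"]=(-H,H,0)
def fitw(obs):
    def f(p):
        c,s=np.cos(p[2]),np.sin(p[2]); e=[]
        for k,o,d in obs:
            X=np.array(C[k]); P=np.array([p[0]+c*X[0]-s*X[1],p[1]+s*X[0]+c*X[1],X[2]])
            dn=d/np.linalg.norm(d); v=P-o; e.extend(1000*(v-dn*(v@dn)))
        return e
    r=least_squares(f,[.65,0,0],loss="soft_l1"); return r.x,np.linalg.norm(np.array(r.fun).reshape(-1,3),axis=1)
def crop(x0,y0,sc): return lambda k,x,y:(k,*ray("wrist",((x+.5)/sc-.5+x0,(y+.5)/sc-.5+y0)))
E
python3 - <<'E'
from fit import *
W=crop(185,85,2.6)
print(fitw([W("fr",24,138),W("fl",267,140),W("bl",250,282),W("br",58,280),W("bfr",46,28),W("bfl",260,30)]))
print(fitw([W("fr",533,190),W("fl",760,187),W("br",480,314),W("bfr",497,83)]))
E
```

```text
(array([ 0.6311, -0.0326, -0.1345]), array([1.2851, 1.2077, 1.407 , 1.6665, 2.8633, 2.9473]))
(array([ 0.6867,  0.1867, -0.0554]), array([2.5819, 1.9486, 1.8729, 3.6977]))
```

```bash
python3 - <<'E'
from go import *
L=np.radians(38);delta(grip([.6315,-.0345,.107],-.13,L,0.06),Rt(-.13,L))
delta(grip([.6315,-.0345,.107],-.13,L,0),Rt(-.13,L))
E
```

```text
t 3.75 tcp [ 0.545 -0.002  0.21 ] F [0.076 0.051 0.885] w 0.09273985179980644 0.0
shift in present axes cm [-0.585 -2.17   9.539]  after turn cm [-0.727 -2.148  9.534] turn [0.002 0.013 0.008]
t 3.75 tcp [ 0.545 -0.002  0.21 ] F [0.076 0.051 0.885] w 0.09273985179980644 0.0
shift in present axes cm [-0.506 -2.18  15.538]  after turn cm [-0.727 -2.148 15.534] turn [0.002 0.013 0.008]
```

```bash
python3 -m crank '[[[0,0,0,0.002,0.013,0.008],[-0.3,-1.1,1.5,0,0,0],[-0.4,-1.1,2,0,0,0],[0,0,2.5,0,0,0],[0,0,2.5,0,0,0],[0,0,1.5,0,0,0],[0,0,0,0,0,0],[0,0,0,0,0,0],[0,0,0,0,0,0]]]'
python3 - <<'E'
from go import *
L=np.radians(38);delta(grip([.6315,-.0345,.107],-.13,L,0),Rt(-.13,L))
E
```

```text
t: 4.5
tcp_pos: [0.6082, -0.0325, 0.1358]
ee_rot: [0.162, 2.474, -0.056]
wrist_force: [-0.0, -0.4, 0.1]
grip_width: 0.0929
grasp_force: 0.0
t 4.5 tcp [ 0.608 -0.033  0.136] F [-0.042 -0.39   0.13 ] w 0.09293435836876769 0.0
shift in present axes cm [-0.07   0.109  5.583]  after turn cm [-0.068  0.104  5.583] turn [-0.001 -0.    -0.   ]
```

```bash
python3 -m crank '[[[-0.1,0.1,1.5,0,0,0],[0,0,1.5,0,0,0],[0,0,1.2,0,0,0],[0,0,0.8,0,0,0],[0,0,0.5,0,0,0],[0,0,0,0,0,0],[0,0,0,0,0,0],[0,0,0,0,0,0]]]'
python3 -m crank '[[[0,0,0,0,0,0],[0,0,0,0,0,0],[0,0,0,0,0,0],[0,0,0,0,0,0],[0,0,0,0,0,0],[0,0,0,0,0,0],[0,0,0,0,0,0],[0,0,0,0,0,0],[0,0,0,0,0,0],[0,0,0,0,0,0]]]' 1
python3 - <<'E'
from go import *
L=np.radians(38);delta(grip([.6315,-.0345,.107],-.13,L,0),Rt(-.13,L))
E
```

```text
t: 5.17
tcp_pos: [0.6428, -0.0374, 0.0928]
ee_rot: [0.164, 2.474, -0.057]
wrist_force: [0.6, 0.0, 0.5]
grip_width: 0.093
grasp_force: 0.0
t: 6.0
tcp_pos: [0.643, -0.0376, 0.092]
ee_rot: [0.165, 2.475, -0.057]
wrist_force: [-0.7, -0.1, 0.4]
grip_width: 0.0313
grasp_force: 0.0
t 6.0 tcp [ 0.643 -0.038  0.092] F [-0.701 -0.133  0.358] w 0.03127988365746925 0.0
shift in present axes cm [ 0.006  0.155 -0.026]  after turn cm [ 0.006  0.155 -0.025] turn [-0.002 -0.001 -0.002]
```

```bash
python3 -m crank '[[[0,0,0,0,0,0],[0,0,0,0,0,0],[0,0,0,0,0,0],[0,0,0,0,0,0],[0,0,0,0,0,0],[0,0,0,0,0,0]]]' 1
python3 - <<'E'
from go import *
L=np.radians(38)
c,s=np.cos(.065),np.sin(.065)
Tg=np.array([.689-.1*s,.184-.1*c]); print(Tg)
# stop 20 mm short first
p=Tg-.02*np.array([s,c]); delta(grip([p[0],p[1],.107],-.065,L,0),Rt(-.065,L))
E
```

```text
t: 6.5
tcp_pos: [0.6429, -0.0381, 0.092]
ee_rot: [0.166, 2.475, -0.058]
wrist_force: [0.7, -2.5, -0.5]
grip_width: 0.0163
grasp_force: 30.0
[0.683 0.084]
t 6.5 tcp [ 0.643 -0.038  0.092] F [ 0.701 -2.515 -0.454] w 0.016284643984687174 29.994679391384125
shift in present axes cm [-2.839 10.733  2.183]  after turn cm [-3.409 10.461  2.641] turn [-0.043 -0.001 -0.054]
```

```bash
python3 -m crank '[[[0,0,0,-0.022,0,-0.027],[0,0,0,-0.022,0,-0.027],[-0.3,1,0.2,0,0,0],[-0.4,1,0.3,0,0,0],[-0.3,1,0.2,0,0,0],[-0.4,1,0.3,0,0,0],[-0.3,1,0.2,0,0,0],[-0.4,1,0.3,0,0,0],[-0.3,1,0.2,0,0,0],[-0.4,1,0.3,0,0,0],[-0.3,1,0.3,0,0,0],[-0.3,1.2,0.3,0,0,0]]]'
python3 -m crank '[[[0,0,0,0,0,0],[0,0,0,0,0,0],[0,0,0,0,0,0]]]'
python3 - <<'E'
from go import *
L=np.radians(38)
delta(grip([.6812,.0642,.107],-.065,L,0),Rt(-.065,L))
im=capture("wrist"); cv2.imwrite("pics/w2.png",cv2.resize(im[40:260,200:500,::-1],(780,572),interpolation=cv2.INTER_CUBIC))
E
```

```text
t: 7.5
tcp_pos: [0.6918, 0.0601, 0.092]
ee_rot: [0.082, 2.479, -0.029]
wrist_force: [-1.6, -1.5, -0.2]
grip_width: 0.0157
grasp_force: 30.0
t: 7.75
tcp_pos: [0.6915, 0.0623, 0.0921]
ee_rot: [0.077, 2.48, -0.024]
wrist_force: [0.4, 0.6, -1.8]
grip_width: 0.016
grasp_force: 30.0
t 7.75 tcp [0.691 0.062 0.092] F [ 0.362  0.553 -1.754] w 0.016045217263989123 29.99520778656006
shift in present axes cm [-0.096  0.126  0.069]  after turn cm [-0.096  0.126  0.069] turn [ 0.004 -0.003  0.002]
```

View pics/w2.png

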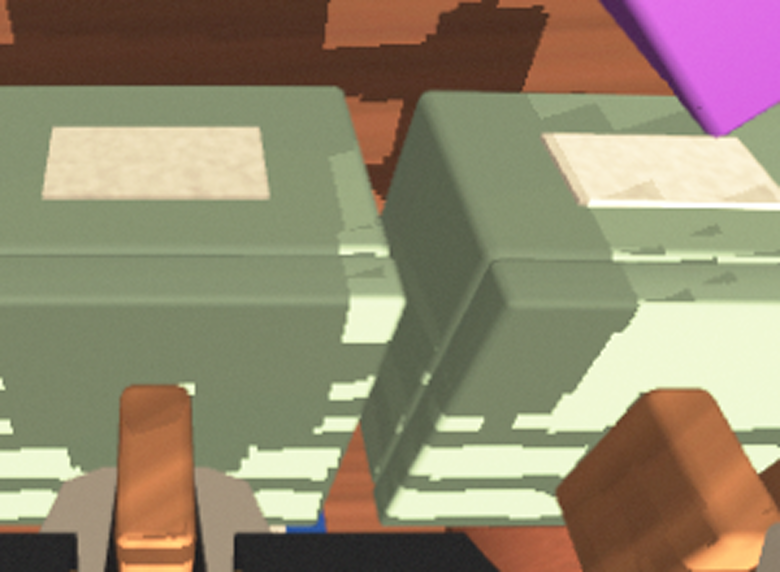

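The wrist view shows the fronts nearly in line (lid edges at rows 300 and 305) and parallel, with the gap still open around (380–500, 300). I'll quantify it.

```bash
python3 - <<'E'
from fit import *
W=crop(200,40,2.6)
l=fitw([W("fl",405,299),W("bl",322,525),W("bfl",338,87)])[0]
m=fitw([W("fr",507,304),W("br",382,523),W("bfr",423,92)])
print(l,m); m=m[0]
d=R.from_euler("z",-m[2]).apply([*(l[:2]-m[:2]),0]);print("loose in mate mm",d*1000, l[2]-m[2])
E
```

```text
[ 0.6827  0.0627 -0.0355] (array([ 0.6904,  0.1829, -0.0639]), array([1.1368, 2.5311, 1.4093]))
loose in mate mm [  -0.0277 -120.4936    0.    ] 0.028423950492172674
```

```bash
python3 -m crank '[[[0,0.5,0,0,0,0],[0,0.5,0,0,0,0],[0,0.4,0,0,0,0],[0,0.3,0,0,0,0],[0,0.2,0,0,0,0],[0,0.2,0,0,0,0],[0,0.1,0,0,0,0],[0,0,0,0,0,0],[0,0,0,0,0,0]]]'
python3 -m crank '[[[0,0.1,0,0,0,0],[0,0.1,0,0,0,0],[0,0.1,0,0,0,0],[0,0,0,0,0,0],[0,0,0,0,0,0]]]'
python3 - <<'E'
from h import *
s=arm.observe(); print(s["ft_torque"],s["wrist_force"])
im=capture("wrist"); cv2.imwrite("pics/w3.png",cv2.resize(im[40:260,200:500,::-1],(780,572),interpolation=cv2.INTER_CUBIC))
E
```

```text
t: 8.55
tcp_pos: [0.6932, 0.0821, 0.0921]
ee_rot: [0.081, 2.479, -0.028]
wrist_force: [0.2, -2.5, -5.3]
grip_width: 0.0161
grasp_force: 30.0
t: 8.97
tcp_pos: [0.6936, 0.0868, 0.0924]
ee_rot: [0.079, 2.479, -0.025]
wrist_force: [-0.2, -2.8, -6.1]
grip_width: 0.016
grasp_force: 30.0
[-0.61003071  1.39193906 -0.46923938] [-0.18428482 -2.78953199 -6.09576144]
```

View pics/w3.png

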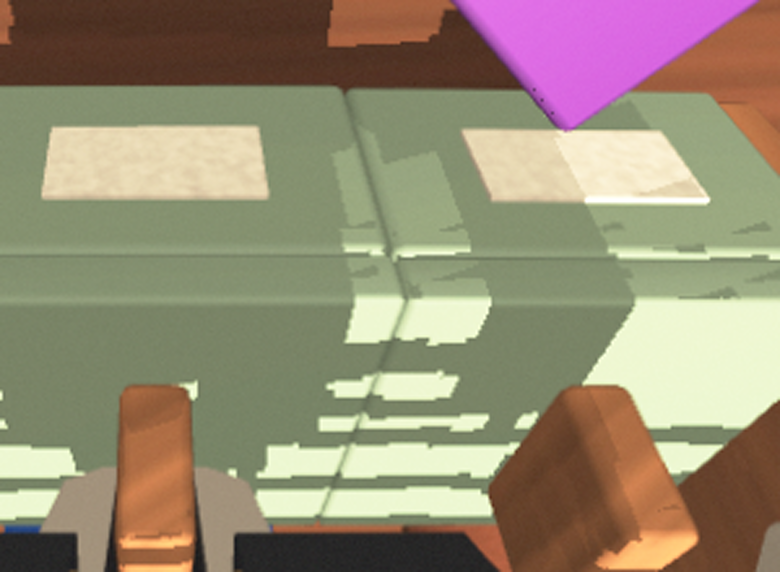

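The two are flush: the seam runs from (345,90) to (320,515), and the front lid edges are in line at row ~298. I'll lower a hair, open partway and back out along the tool axis.

```bash
python3 -m crank '[[[0.06,0,0.08,0,0,0],[0,0,0,0,0,0],[0,0,0,0,0,0]]]'
python3 -m crank '[[[0,0,0,0,0,0],[0,0,0,0,0,0],[0,0,0,0,0,0],[0,0,0,0,0,0],[0,0,0,0,0,0],[0,0,0,0,0,0],[0,0,0,0,0,0]]]' 0
python3 -m crank '[[[0,0,-0.5,0,0,0],[0,0,-1,0,0,0],[0,0,-1.5,0,0,0],[0,0,-2,0,0,0],[0,0,-2,0,0,0],[0,0,-2,0,0,0],[0,0,-2,0,0,0],[0,0,-1,0,0,0],[0,0,0,0,0,0],[0,0,0,0,0,0],[0,0,0,0,0,0]]]'
python3 - <<'E'
from h import *
im=capture("wrist"); cv2.imwrite("pics/w4.png",cv2.resize(im[60:230,160:450,::-1],(783,459),interpolation=cv2.INTER_CUBIC))
E
```

```text
t: 9.27
tcp_pos: [0.694, 0.0868, 0.092]
ee_rot: [0.079, 2.478, -0.025]
wrist_force: [-1.3, -3.0, -3.2]
grip_width: 0.0157
grasp_force: 30.0
t: 9.85
tcp_pos: [0.6939, 0.0867, 0.0918]
ee_rot: [0.079, 2.478, -0.025]
wrist_force: [-0.1, -0.4, 0.3]
grip_width: 0.0463
grasp_force: 0.0
t: 10.77
tcp_pos: [0.6201, 0.0912, 0.1862]
ee_rot: [0.079, 2.478, -0.025]
wrist_force: [-0.3, -0.1, 0.7]
grip_width: 0.0464
grasp_force: 0.0
```

View pics/w4.png

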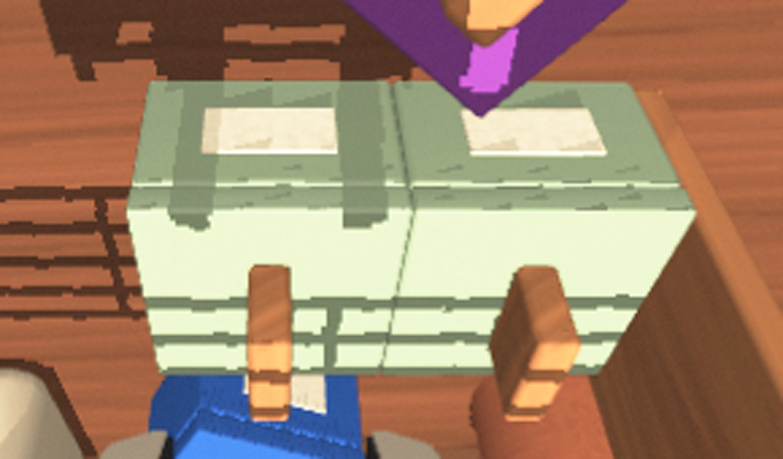

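After release both caddies stand flush: the seam runs from (395,85) to (385,370), the fronts are in line at row ~210, and the gripper is clear.

```bash
python3 -c "
from cell import arm
print(arm.close_job())"
```

```text
the job is handed in; nothing more can be done
None
```

The loose sage caddy now stands flush, square and front-aligned against the other sage caddy, which I nudged by roughly 5 mm; it is released and the job was handed in, though no verdict was returned.

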